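# Seat the cell and pass the carrier under the height bridge

## Task

Before the cell carrier goes into the instrument, check that it clears the height limit: gently press the white stopper that stands proud fully home into the carrier, then push the carrier along the lane under the fixed bridge bar, without the stopper knocking the bar, until it meets the end stop. Press it against the stop gently, with about 10 N, for a good second, then leave it there and let go; do not disturb the other things on the bench.

Things in the scene. Friction and masses are not known exactly. Their poses are not given: they have to be found in the camera images.
- gauge: Fixed aluminium height gauge plate, 360 x 120 mm and 12 mm thick, on low levelling feet that put it a few mm higher or lower from time to time. Origin: centre of the plate's underside; +x runs along the lane in the pushing direction, z up. The lane is the plate's top face (12 mm above the origin) between two steel guide rails, 10 mm high, 49 mm apart, from x = -145 to +55 mm; it is open at the back (-x) end.
- bridge: Fixed steel bridge bar over the lane, on two posts that stand 80 mm apart (inside). Origin: on the gauge's underside level, below the bar's centre line, 30 mm ahead (+x) of the gauge's origin, same axes. The bar is 14 mm wide along x, 112 mm long across the lane, 14 mm high; its underside is 44.5 mm above the lane, its top 58.5 mm.
- stop: Fixed steel end-stop bracket, 56 mm wide and 38 mm high above the lane. Origin: on the gauge's underside level, 136 mm ahead (+x) of the gauge's origin, same axes. It carries a square steel shoe (40 mm wide, 26 mm high, 4 to 30 mm above the lane) on an adjusting screw; the shoe is rigid and its face, which the carrier must meet, lies anywhere from 30 to 60 mm before (-x of) this origin. The setting is not measured: it is found by touch.
- carrier_mid (a point): Centre (half-way up) of the grey metal cell carrier, a loose block 110 mm long (x), 46 mm wide (y), 34 mm high, about 0.3 to 0.6 kg, standing in the lane on the -x side of the bridge with 1.5 mm play to each rail; its x points along the lane towards the stop. Its rear face is 55 mm behind this point, its front face 55 mm ahead. Sliding it along the lane takes some 1 to 4 N.
- cap_top (a point): Centre of the top face of the white round stopper (24 mm across, 8 mm thick) of the glass cell in the carrier, 30 mm ahead of the carrier's centre. Fully home, the top face is 42 mm above the lane (8 mm above the carrier's top, 2.5 mm below the bar); at the start it stands 6 to 13 mm higher. The two other cells are flush and low.
- cap (a joint): How far the white stopper stands proud of its seat, in m: 0 fully home, at most 0.014. It slides straight down with a friction of about 5 N and stays where it is left; at home it meets a hard seat.
- beaker: Glass beaker, 72 mm across, 95 mm high, a bystander. Origin: centre of its underside.
- wash_bottle: Plastic wash bottle, 64 mm across, 170 mm high, a bystander. Origin: centre of its underside.
- weight: Brass calibration weight with a knob, 38 mm across, 58 mm high, a bystander. Origin: centre of its underside.
- cell_tray: Low plastic tray, 80 x 120 x 22 mm, a bystander. Origin: centre of its underside.
There are look-alikes about, which are no part of the job. What is shaped like the part that bears carrier_mid but brown or purple is not meant.

How it is judged:
By the outcome, as a careful person would: the job done as asked, in the order asked, and still so for the second after the job is handed in, with the robot touching nothing.
It also fails if it takes over 56 s, if anything falls off the work surface, if the arm or the gripper's body presses on something with over 40 N, if the wrist force passes 120 N, or if a joint passes its speed limit or range.

## Robot

A 6-joint arm with a two-finger parallel gripper is mounted at the origin on the work surface. World frame = base frame: x ahead of the robot, y to its left, z up, the work surface at z = 0. Lengths are in m, angles in rad, forces in N, time in s.
With the tool pointing down it reaches from about 0.275 to 0.975 m from the base axis. Payload 8.4 kg.
Tool frame: the origin (TCP) lies midway between the tips of the shut fingers; the grasp point (between the pads) lies 19 mm behind it (r.grip_depth is the distance from the TCP to the grasp point, in m); z points along the fingers, x is the direction in which the jaws open and shut, and the axes are right-handed (so a half turn about z gives the same grasp; the last joint's range is limited). The gripper opens to 92 mm and grips with 3 to 60 N. Pads are 20 mm wide; open, the fingers measure 128 mm over their backs; the gripper's body (75 mm by 189 mm) begins 69 mm behind the grasp point.
Start: joints at [-1.195, 0.353, 1.633, -0, 1.155, -0.002], TCP at [0.231, -0.581, 0.215] pointing down, gripper open.
Joint ranges: [-2.63, 2.63], [-0.92, 2.1], [0.06, 2.66], [-1.3, 4.44], [0, 2.69], [-3.02, 3.02]. Speed limits (rad/s): [2.22, 2.22, 2.79, 3.14, 3.14, 3.14].

## Interface

Orientations are given as a unit quaternion [w, x, y, z].
In Python, from station import r gives the robot as it stands. Calls block until the motion is done:
- r.move_ptp(position, orientation): joint-space move of the TCP to a pose.
- r.move_linear(position, frame=None, vel=0.15, f_stop=None): straight line of the TCP; frame=None keeps the orientation; vel is the mean speed in m/s. With f_stop (N) it stops when the force on the tool has changed by that much, and returns True; else False.
- r.move_j(angles): joint-space move.
- r.grip(opening): opening from 0.0 (shut) to 1.0 (fully open); the grip force is fixed at half the most; returns when the fingers have stopped.
- r.pause(seconds).
- r.ik(position, orientation): joint angles nearest the present ones, or None.
- r.state(): the state.
- r.read_camera(name): name is "side" or "top"; returns the picture (480x640x3 uint8, red, green, blue); there is no depth.
- r.calibration(name): a dict with "K" (3x3 intrinsics, pixels), "eye" and "orientation" of the camera in the world. Camera axes: x right, y up, looking along -z (the intrinsics and any distortion apply to the point x, -y, -z); pixel columns grow to the right and rows downward; lengths in m; the calibration is good to about 2 mm. A picture is of the moment at which its call begins. calibration takes no time and is no camera call.
A pose or a line that the arm cannot do raises r.MotionError and nothing moves.
- r.sign_off(): hands the job in, once; it reports no verdict.
The state is a dict: "time_s": time; "joints": joint angles; "qvel": joint speeds; "effort": joint torques, N m; "tcp_pos": TCP position; "tcp_rot": TCP orientation; "wrist_force": force on the tool from outside, world axes, zero at the start; "torque": the same for the moment, N m; "width": opening from 0.0 (shut) to 1.0 (fully open).
Only numpy, scipy, OpenCV 4.12 (cv2) and the standard library are available. Lean on these libraries where they do the work, as an engineer would, in place of code of your own. Each camera call takes 0.05 s, during which the arm holds its last target.

## Working session

There is one attempt and no reset: what is moved stays moved. The work goes in short steps, each a Python script; the robot and the scene stay as the last script left them, time stands still between calls to the robot, and variables do not carry over. Pictures are saved under pics/ and viewed, and the job is handed in when it is done.

```bash
ls; mkdir -p pics; python3 - <<'E'
from station import r
import cv2
for n in("side","top"):
    im=r.read_camera(n); cv2.imwrite(f"pics/{n}0.png",im[:,:,::-1]); c=r.calibration(n); print(n,c)
s=r.state();print(s["time_s"],s["tcp_pos"],s["tcp_rot"],s["wrist_force"])
E
```

```text
pics
side {'K': array([[450.35978469,   0.        , 317.70218561],
       [  0.        , 450.35978469, 236.42467538],
       [  0.        ,   0.        ,   1.        ]]), 'eye': array([0.19626595, 0.74069686, 0.94585673]), 'orientation': array([-0.23439476, -0.1004032 ,  0.35408362,  0.89977946])}
top {'K': array([[487.25231279,   0.        , 314.60977194],
       [  0.        , 487.25231279, 228.96299086],
       [  0.        ,   0.        ,   1.        ]]), 'eye': array([0.53168472, 0.05604822, 1.33058427]), 'orientation': array([ 0.71182555,  0.0176812 , -0.01108045, -0.70204628])}
0.1 [ 0.23035614 -0.580531    0.21395977] [-3.41612203e-04  8.27289535e-01 -5.61775455e-01 -4.97006440e-04] [-0.45863777 -0.16612738 -0.89449548]
```

View pics/side0.png

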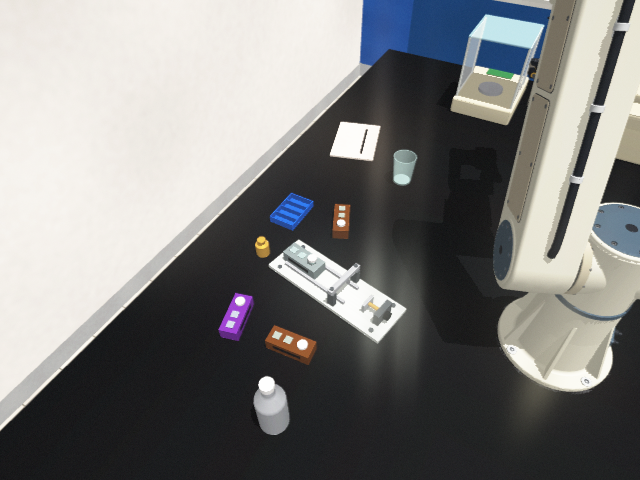

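View pics/top0.png

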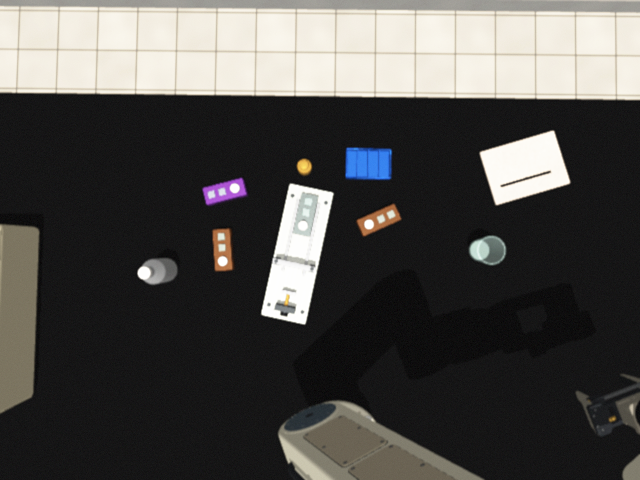

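```bash
cat > h.py <<'E'
import numpy as np, cv2
from scipy.spatial.transform import Rotation as R
from station import r
def cam(n):
    c=r.calibration(n); q=c["orientation"]; return c["K"],np.array(c["eye"]),R.from_quat([q[1],q[2],q[3],q[0]]).as_matrix()
def ray(n,px):
    K,e,M=cam(n); d=np.linalg.inv(K)@[px[0],px[1],1]; d=M@(d*[1,-1,-1]); return e,d/np.linalg.norm(d)
def onz(n,px,z):
    e,d=ray(n,px); return e+d*(z-e[2])/d[2]
def tri(a,b):
    (e1,d1),(e2,d2)=ray("top",a),ray("side",b)
    A=np.stack([d1,-d2],1); t=np.linalg.lstsq(A,e2-e1,rcond=None)[0]
    p,q=e1+d1*t[0],e2+d2*t[1]; return (p+q)/2,np.linalg.norm(p-q)
def proj(n,p):
    K,e,M=cam(n); v=(M.T@(np.array(p)-e))*[1,-1,-1]; v=K@v; return v[:2]/v[2]
E
python3 - <<'E'
import cv2,numpy as np
from h import *
a=cv2.imread("pics/top0.png")[175:330,245:350]; b=cv2.imread("pics/side0.png")[230:345,260:410]
cv2.imwrite("pics/topc.png",cv2.resize(a,None,fx=3.8,fy=3.8,interpolation=cv2.INTER_CUBIC))
cv2.imwrite("pics/sidec.png",cv2.resize(b,None,fx=5,fy=5,interpolation=cv2.INTER_CUBIC))
# plate white-ish mask
for n in("top","side"):
    im=cv2.imread(f"pics/{n}0.png"); m=(im.min(2)>110).astype(np.uint8)
    m=cv2.morphologyEx(m,cv2.MORPH_CLOSE,np.ones((9,9)))
    cs=cv2.findContours(m,cv2.RETR_EXTERNAL,cv2.CHAIN_APPROX_NONE)[0]
    for c in cs:
        x,y,w,h=cv2.boundingRect(c)
        if 300<cv2.contourArea(c)<20000: print(n,(x,y,w,h),cv2.contourArea(c),cv2.boxPoints(cv2.minAreaRect(c)).round(1).tolist(), cv2.approxPolyDP(c,6,True).reshape(-1,2).tolist())
E
```

```text
top (279, 402, 198, 78) 2940.0 [[279.0, 402.0], [476.0, 402.0], [476.0, 479.0], [279.0, 479.0]] [[279, 433], [301, 479], [350, 479], [304, 442], [305, 431], [335, 414], [448, 468], [455, 479], [476, 479], [349, 403], [336, 402], [335, 412], [314, 426]]
top (137, 260, 29, 24) 492.0 [[137.0, 260.0], [165.0, 260.0], [165.0, 283.0], [137.0, 283.0]] [[138, 269], [149, 283], [164, 278], [158, 260]]
top (470, 236, 36, 29) 731.5 [[470.0, 236.0], [505.0, 236.0], [505.0, 264.0], [470.0, 264.0]] [[474, 241], [475, 259], [502, 259], [500, 239]]
top (261, 183, 73, 142) 6072.0 [[260.0, 314.79998779296875], [288.6000061035156, 182.10000610351562], [333.79998779296875, 191.8000030517578], [305.20001220703125, 324.5]] [[290, 183], [261, 314], [304, 324], [333, 193]]
top (480, 131, 90, 74) 4268.0 [[478.70001220703125, 151.60000610351562], [554.5, 129.3000030517578], [570.4000244140625, 183.0], [494.5, 205.3000030517578]] [[554, 131], [480, 152], [495, 204], [569, 183]]
side (254, 376, 35, 59) 1450.0 [[249.6999969482422, 378.29998779296875], [282.1000061035156, 373.3999938964844], [291.0, 431.700012207
[... 158 characters left out ...]
267.1000061035156, 265.70001220703125], [298.6000061035156, 221.39999389648438], [411.6000061035156, 301.70001220703125], [380.1000061035156, 346.0]] [[269, 263], [377, 343], [406, 309], [360, 279], [360, 265], [341, 267], [298, 239]]
side (393, 150, 24, 35) 607.0 [[392.70001220703125, 183.6999969482422], [394.1000061035156, 149.39999389648438], [416.29998779296875, 150.3000030517578], [414.8999938964844, 184.60000610351562]] [[399, 150], [393, 179], [405, 184], [416, 155]]
side (330, 122, 51, 39) 1461.5 [[329.5, 155.89999389648438], [333.79998779296875, 119.69999694824219], [380.20001220703125, 125.0999984741211], [376.0, 161.39999389648438]] [[340, 122], [330, 155], [372, 160], [380, 126]]
```

View pics/topc.png

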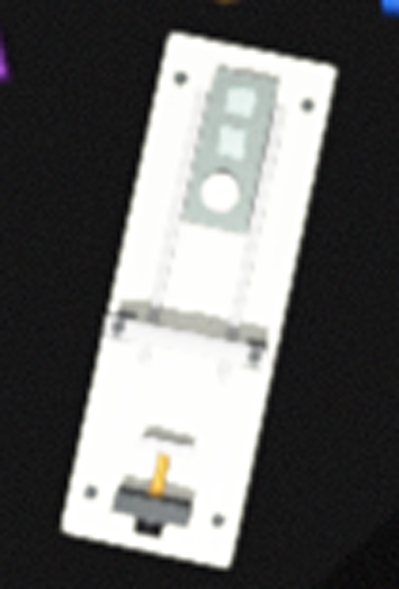

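View pics/sidec.png

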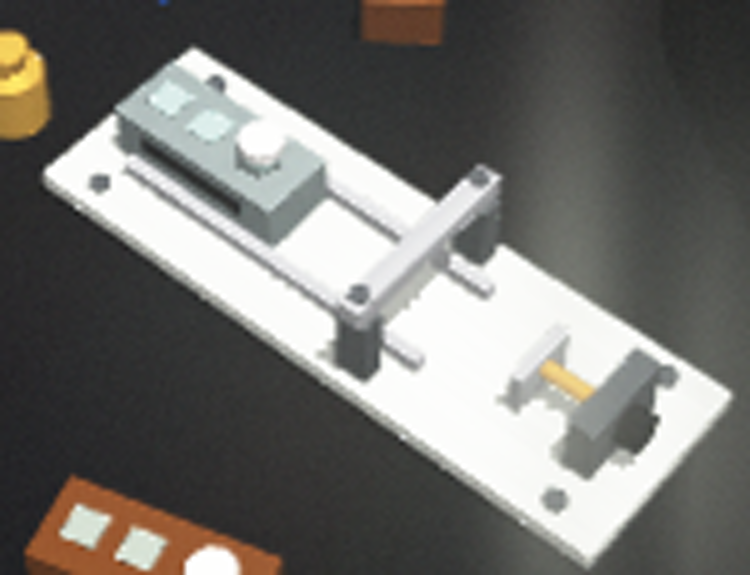

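```bash
cat > m.py <<'E'
from h import *
def quad(n,corners):
    im=cv2.imread(f"pics/{n}0.png"); g=cv2.cvtColor(im,cv2.COLOR_BGR2GRAY)
    c=np.array(corners,np.float32).reshape(-1,1,2)
    return c[:,0]
def edges(n,corners):
    # sub-pixel side fit: half level crossing along normals
    im=cv2.imread(f"pics/{n}0.png").min(2).astype(np.float32)
    L=[]; ctr=np.mean(corners,0)
    for i in range(4):
        a,b=np.array(corners[i],float),np.array(corners[(i+1)%4],float)
        t=(b-a)/np.linalg.norm(b-a); nn=np.array([-t[1],t[0]]); nn*=np.sign(nn@(ctr-a))
        P=[]
        for s in np.linspace(.1,.9,60):
            o=np.arange(-4,4.01,.1); q=(a+s*(b-a))+o[:,None]*nn
            v=cv2.remap(im,q[:,:1].astype(np.float32),q[:,1:].astype(np.float32),cv2.INTER_LINEAR)[:,0]
            lev=120; k=np.where((v[:-1]<lev)&(v[1:]>=lev))[0]
            if len(k): P.append(q[k[-1]] if n=="side" else q[k[0]])
        P=np.array(P,np.float32); vx,vy,x,y=cv2.fitLine(P,cv2.DIST_HUBER,0,.01,.01).ravel(); L.append((np.array([x,y]),np.array([vx,vy]),len(P)))
    out=[]
    for i in range(4):
        (p,d,_),(q,e,_)=L[i-1],L[i]
        s=np.linalg.solve(np.stack([d,-e],1),q-p); out.append(p+s[0]*d)
    return np.array(out)
T=edges("top",[(290,183),(261,314),(304,324),(333,193)])
print(T.round(2))
P=[onz("top",p,.014) for p in T]
for p in P: print(p.round(4), proj("side",p).round(1))
P=np.array(P); print([np.linalg.norm(P[i]-P[i-1]).round(4) for i in range(4)])
c=P.mean(0); d=(P[1]+P[2]-P[0]-P[3]); print("centre",c.round(4),"yaw",np.arctan2(d[1],d[0]))
E
python3 m.py
```

```text
[[288.92 182.45]
 [259.89 314.72]
 [305.2  324.63]
 [333.63 191.97]]
[0.7107 0.1403 0.014 ] [266.5 263.7]
[0.3525 0.2125 0.014 ] [377.2 342.1]
[0.3279 0.0904 0.014 ] [406.9 307.8]
[0.6863 0.0185 0.014 ] [297.7 237.9]
[np.float64(0.1241), np.float64(0.3654), np.float64(0.1246), np.float64(0.3655)]
centre [0.5193 0.1154 0.014 ] yaw 2.943115014486735
```

The grey carrier is at top px (306,212), standing in the lane. The things that could be mistaken for it are brown at (222,250), brown at (379,219) and purple at (224,191). The crop confirms the grey one: it sits between the rails, with a proud white stopper at (303,225) nearest the bridge. The weight is at (304,166), behind the plate.

```bash
cat > m2.py <<'E'
from m import *
yaw=np.arctan2(d[1],d[0]); u=np.array([np.cos(yaw),np.sin(yaw)]); v=np.array([-u[1],u[0]])
def blob(n,box,f):
    x,y,w,h=box; im=cv2.imread(f"pics/{n}0.png")[y:y+h,x:x+w].astype(int); m=f(im).astype(np.uint8)
    k,l,s,ce=cv2.connectedComponentsWithStats(m); i=1+np.argmax(s[1:,4]); print(n,s[i]); return ce[i]+[x,y],cv2.findContours((l==i).astype(np.uint8),cv2.RETR_EXTERNAL,cv2.CHAIN_APPROX_NONE)[0][0].reshape(-1,2)+[x,y]
ct,_=blob("top",(295,217,15,17),lambda i:i.min(2)>228)
cs,_=blob("side",(305,250,16,14),lambda i:i.min(2)>205)
print("cap px",ct,cs); p,e=tri(ct,cs); print("cap tri",p.round(4),e)
for z in(.055,.062,.068): q=onz("top",ct,z); g=(q-c)[:2]; print(z,q.round(4),"gauge",(g@u).round(4),(g@v).round(4))
gt,k=blob("top",(285,185,50,60),lambda i:(i.max(2)<215)&(i.min(2)>110))
b=cv2.minAreaRect(k.astype(np.float32)); print(b)
for px in cv2.boxPoints(b):
    g=(onz("top",px,.049)-c)[:2]; print(px,(g@u).round(4),(g@v).round(4))
# gauge top height by two views
S=edges("side",[(269,263),(377,343),(406,309),(298,239)]); print(S)
for a,bb in zip(T,S): print(tri(a,bb))
# weight
w,_=blob("top",(295,155,20,20),lambda i:(i[:,:,2]>120)&(i[:,:,0]<90)); g=(onz("top",w,.03)-c)[:2]; print("weight",g@u,g@v)
E
python3 m2.py
```

```text
[[288.92 182.45]
 [259.89 314.72]
 [305.2  324.63]
 [333.63 191.97]]
[0.7107 0.1403 0.014 ] [266.5 263.7]
[0.3525 0.2125 0.014 ] [377.2 342.1]
[0.3279 0.0904 0.014 ] [406.9 307.8]
[0.6863 0.0185 0.014 ] [297.7 237.9]
[np.float64(0.1241), np.float64(0.3654), np.float64(0.1246), np.float64(0.3655)]
centre [0.5193 0.1154 0.014 ] yaw 2.943115014486735
top [ 3  4 10 10 75]
side [  2   0  14  13 118]
cap px [302.41333333 225.41333333] [313.37288136 255.36440678]
cap tri [0.5897 0.0988 0.0739] 0.004041074610238562
0.055 [0.5924 0.1004 0.055 ] gauge -0.0746 0.0003
0.062 [0.5921 0.1002 0.062 ] gauge -0.0743 0.0006
0.068 [0.5918 0.1    0.068 ] gauge -0.0741 0.0009
top [  8   7  25  44 558]
((305.38995361328125, 213.3979034423828), (18.64394760131836, 42.232147216796875), 11.888657569885254)
[291.91782 232.14061] -0.0517 -0.0232
[300.61807 190.81435] -0.1632 -0.024
[318.8621 194.6552] -0.1634 0.0253
[310.16183 235.98146] -0.0519 0.0259
[[266.50403 264.92468]
 [377.121   343.6114 ]
 [408.03107 308.4043 ]
 [297.8632  238.32513]]
(array([0.71124824, 0.1405192 , 0.00867183]), np.float64(0.00034421846689902707))
(array([0.35183431, 0.21322588, 0.00852691]), np.float64(0.0001569494764993105))
(array([0.32636757, 0.08994267, 0.01187809]), np.float64(0.0026449364620305255))
(array([0.68628613, 0.01835632, 0.01190775]), np.float64(0.0005409086525381898))
top [  2   4  15  16 152]
weight -0.2320051059859549 -0.030587509707086725
```

```bash
cat > g.py <<'E'
from h import *
yaw=2.943115; u=np.array([np.cos(yaw),np.sin(yaw)]); v=np.array([-u[1],u[0]]); C=np.array([.5193,.1154])
phi=np.arctan2(v[1],v[0]); Q=[0,np.cos(phi/2),np.sin(phi/2),0]
def W(x,y,z): return np.r_[C+x*u+y*v,z]
def st(t=""):
    s=r.state(); p=np.array(s["tcp_pos"]); g=p[:2]-C; f=np.array(s["wrist_force"])
    print(t,"t%.2f"%s["time_s"],"g x%.4f y%.4f z%.4f"%(g@u,g@v,p[2]),"F x%.2f y%.2f z%.2f"%(f[:2]@u,f[:2]@v,f[2]),"w%.2f"%s["width"],flush=True); return g@u,f[:2]@u,p[2],f[2]
E
python3 - <<'E'
from g import *
print(phi,Q)
r.grip(0.0); st("shut")
r.move_ptp(W(-.0743,.0005,.25),Q); st("above")
r.move_linear(W(-.0743,.0005,.10),vel=.12); st("low")
for n in("side","top"): cv2.imwrite(f"pics/{n}1.png",r.read_camera(n)[:,:,::-1])
a=cv2.imread("pics/side1.png")[200:350,230:430]; cv2.imwrite("pics/s1c.png",cv2.resize(a,None,fx=4,fy=4))
E
```

```text
-1.7692739803846897 [0, np.float64(0.6335703984866482), np.float64(-0.7736850458432486), 0]
shut t1.45 g x0.1458 y0.7396 z0.2146 F x0.92 y0.07 z-0.41 w0.00
above t4.17 g x-0.0745 y0.0011 z0.2499 F x0.42 y0.75 z-0.53 w0.00
low t5.58 g x-0.0748 y0.0003 z0.1008 F x0.91 y0.10 z0.02 w0.00
```

View pics/s1c.png

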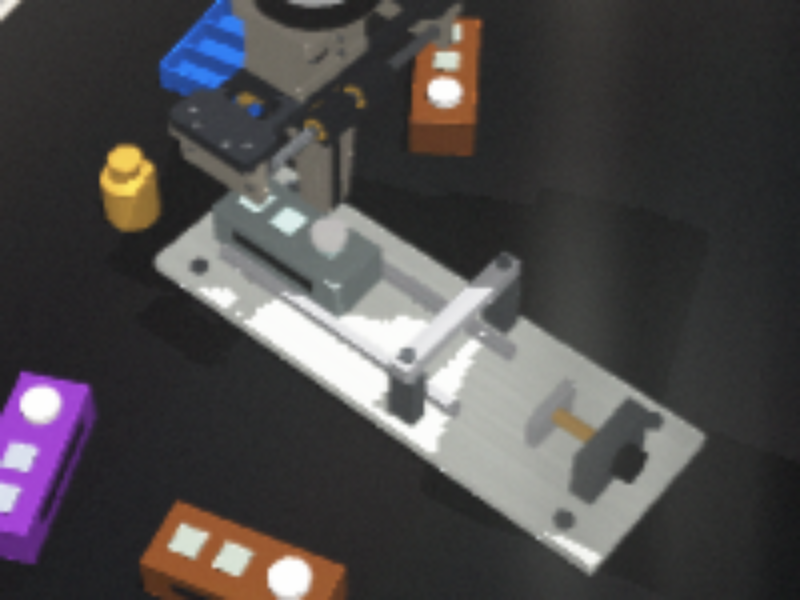

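```bash
python3 - <<'E'
from g import *
print(proj("side",W(-.0748,.0003,.1008)),proj("side",W(-.0745,0,.066)))
r.move_linear(W(-.0743,.0005,.08),vel=.06); st("low")
im=r.read_camera("side");cv2.imwrite("pics/s2c.png",cv2.resize(im[200:320,250:410,::-1],None,fx=5,fy=5,interpolation=cv2.INTER_CUBIC))
E
```

```text
[311.04453533 248.3032298 ] [311.39981027 257.43876958]
low t6.16 g x-0.0739 y0.0006 z0.0794 F x-0.21 y0.37 z0.12 w0.01
```

View pics/s2c.png

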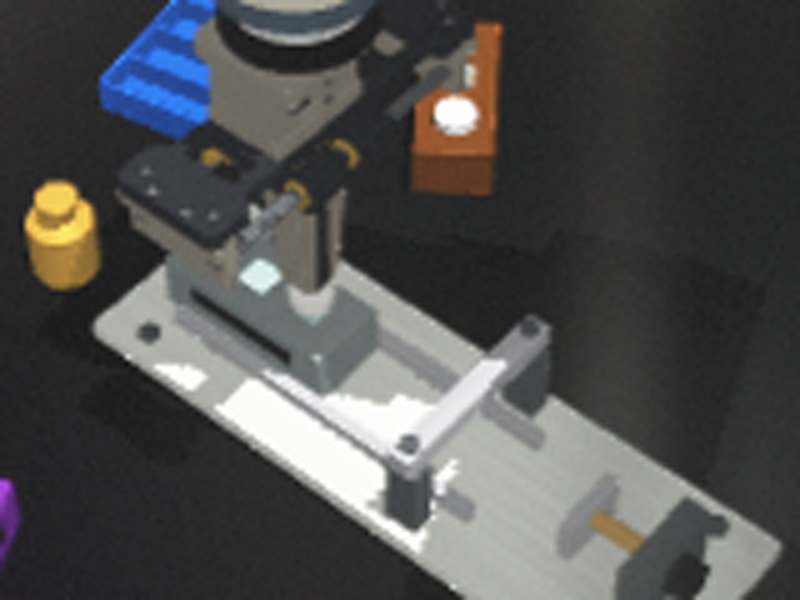

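The fingertips are centred over the stopper at crop (312,295). Pressing slowly now.

```bash
python3 - <<'E'
from g import *
print(r.move_linear(W(-.0743,.0005,.046),vel=.012,f_stop=13)); st("stop")
r.pause(.3); st("settle"); r.pause(.2); st("settle")
E
```

```text
True
stop t7.91 g x-0.0744 y0.0005 z0.0595 F x1.79 y0.33 z6.32 w-0.00
settle t8.21 g x-0.0744 y0.0005 z0.0595 F x1.34 y0.51 z7.67 w0.01
settle t8.41 g x-0.0744 y0.0005 z0.0595 F x2.10 y1.55 z6.82 w0.00
```

```bash
python3 - <<'E'
from g import *
for k in range(4):
    z=.0585-.0005*k
    print(r.move_linear(W(-.0743,.0005,z),vel=.006,f_stop=12)); a=st(); r.pause(.15); a=st()
    if a[3]>14: break
E
```

```text
False
 t8.66 g x-0.0745 y0.0004 z0.0595 F x2.53 y0.98 z11.95 w0.00
 t8.81 g x-0.0745 y0.0005 z0.0595 F x3.24 y1.15 z11.16 w0.01
False
 t9.06 g x-0.0745 y0.0004 z0.0594 F x4.91 y1.81 z16.40 w0.01
 t9.21 g x-0.0745 y0.0004 z0.0594 F x4.61 y1.30 z16.35 w0.01
```

Between 7 and 16 N it did not move (z 0.0594), so it is on its seat. That puts the lane at z ≈ 0.0175. Now I'll retreat, check it in the cameras, and move behind the carrier.

```bash
python3 - <<'E'
from g import *
r.move_linear(W(-.0743,.0005,.125),vel=.12)
r.move_linear(W(-.183,.0005,.125),vel=.15); st()
for n,b in(("side",(200,250)),("top",(165,230))):
    im=r.read_camera(n); cv2.imwrite(f"pics/{n}3.png",cv2.resize(im[b[0]:b[0]+150,b[1]:b[1]+160,::-1],None,fx=4,fy=4,interpolation=cv2.INTER_CUBIC))
E
```

```text
t10.79 g x-0.1820 y0.0006 z0.1244 F x0.13 y-0.19 z0.08 w0.00
```

View pics/side3.png

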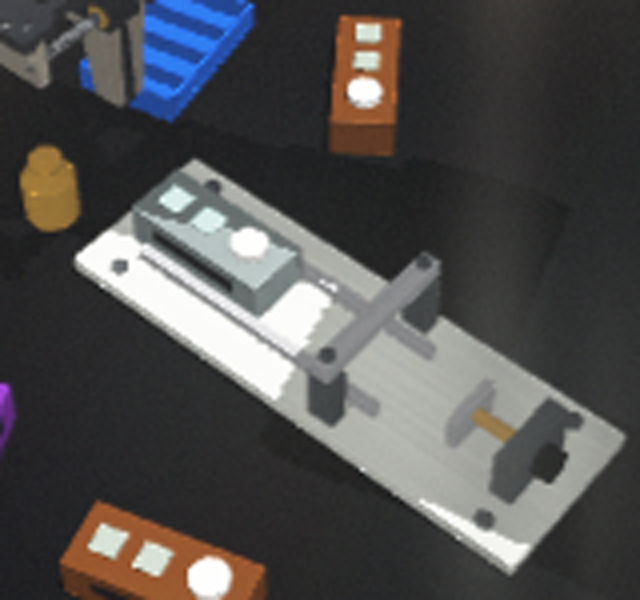

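View pics/top3.png

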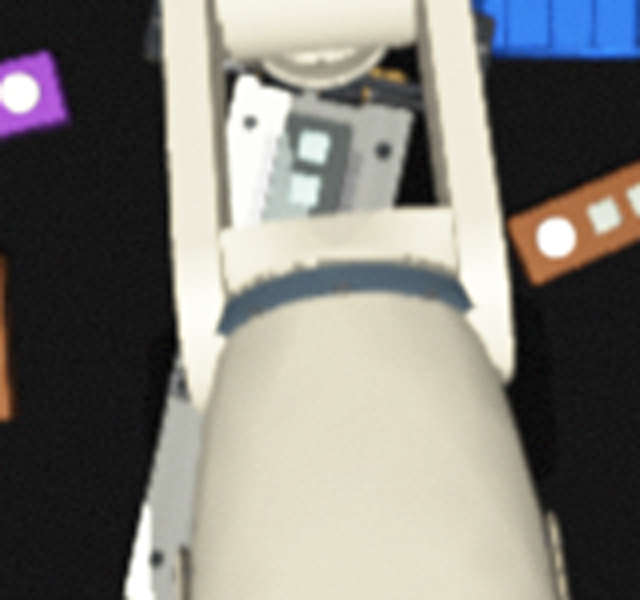

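The stopper is low now (side crop (250,242)). The carrier hasn't moved and the weight and other things are undisturbed.

```bash
python3 - <<'E'
from g import *
print(r.move_linear(W(-.183,.0005,.0340),vel=.08,f_stop=6)); st("down")
print(r.move_linear(W(-.150,.0005,.0340),vel=.02,f_stop=9)); st("touch?")
im=r.read_camera("side"); cv2.imwrite("pics/s4.png",cv2.resize(im[200:350,250:410,::-1],None,fx=4,fy=4,interpolation=cv2.INTER_CUBIC))
E
```

```text
False
down t12.18 g x-0.1835 y0.0003 z0.0347 F x0.12 y0.17 z0.13 w0.00
False
touch? t13.98 g x-0.1500 y0.0005 z0.0340 F x-1.42 y-0.03 z0.44 w0.00
```

View pics/s4.png

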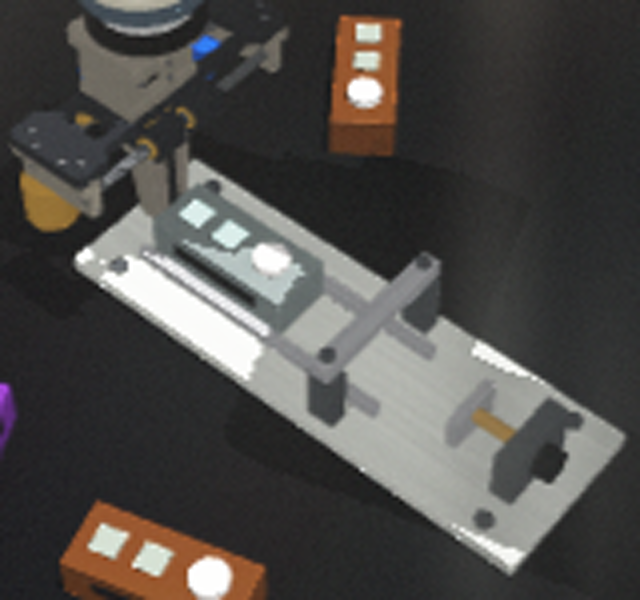

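```bash
python3 - <<'E'
from g import *
p=onz("side",(318,264.5),.0595)[:2]-C; print("cap g",p@u,p@v)
print(r.move_linear(W(-.110,.0005,.0340),vel=.03,f_stop=7)); st()
print(r.move_linear(W(-.062,.0005,.0340),vel=.03,f_stop=7)); st("pre")
im=r.read_camera("side"); cv2.imwrite("pics/s5.png",cv2.resize(im[200:350,250:410,::-1],None,fx=4,fy=4,interpolation=cv2.INTER_CUBIC))
E
```

```text
cap g -0.049770300297607976 -0.0028103690334505506
False
 t15.52 g x-0.1099 y0.0005 z0.0340 F x-0.81 y-0.34 z-0.55 w0.00
False
pre t17.27 g x-0.0620 y0.0005 z0.0340 F x-0.41 y0.12 z-0.39 w0.00
```

View pics/s5.png

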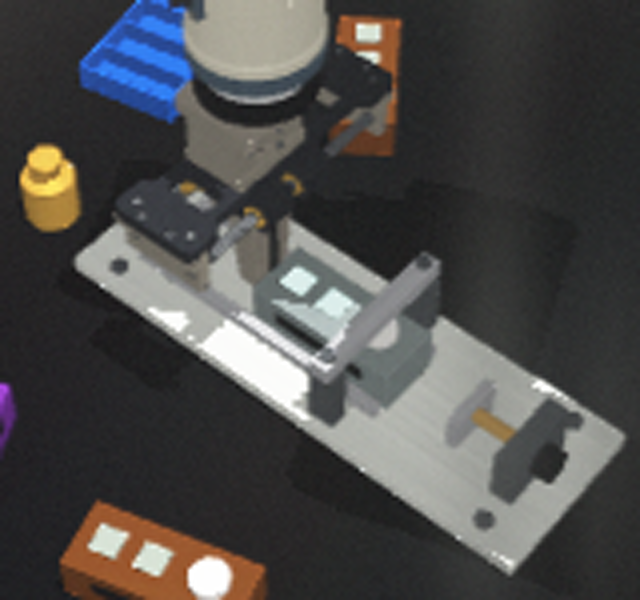

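The stopper is passing under the bar (crop (385,335)) with no force spike. The shoe is still some 15-25 mm ahead.

```bash
python3 - <<'E'
from g import *
print(r.move_linear(W(-.008,.0005,.0340),vel=.01,f_stop=6)); st("contact")
r.pause(.2); st(); r.pause(.2); st()
E
```

```text
True
contact t21.15 g x-0.0185 y0.0003 z0.0342 F x-1.60 y-0.11 z1.62 w0.00
 t21.35 g x-0.0185 y0.0003 z0.0339 F x-0.99 y-0.37 z1.32 w0.01
 t21.55 g x-0.0185 y0.0003 z0.0339 F x-1.54 y-0.31 z1.25 w0.00
```

```bash
python3 - <<'E'
from g import *
x=-.0183
for k in range(14):
    r.move_linear(W(x,.0005,.0340),vel=.006); r.pause(.12)
    F=[];
    for _ in range(4): F.append(np.array(r.state()["wrist_force"])[:2]@u); r.pause(.02)
    a=st("%.4f F%.2f"%(x,np.mean(F)))
    if np.mean(F)<-7: break
    x+=.0003
E
```

```text
-0.0183 F-2.48 t21.98 g x-0.0184 y0.0006 z0.0340 F x-3.19 y0.23 z-0.99 w0.01
-0.0180 F-5.02 t22.42 g x-0.0184 y0.0004 z0.0341 F x-5.09 y1.20 z-2.33 w0.01
-0.0177 F-6.00 t22.85 g x-0.0184 y0.0004 z0.0342 F x-4.83 y1.37 z-2.46 w0.01
-0.0174 F-6.58 t23.28 g x-0.0184 y0.0003 z0.0343 F x-6.52 y0.52 z-2.12 w0.01
-0.0171 F-7.10 t23.72 g x-0.0184 y0.0002 z0.0344 F x-7.76 y0.33 z-1.54 w0.01
```

```bash
python3 - <<'E'
from g import *
x=-.0168
def mf(n=6):
    F=[]
    for _ in range(n): F.append(np.array(r.state()["wrist_force"])[:2]@u); r.pause(.02)
    return np.mean(F)
for k in range(14):
    r.move_linear(W(x,.0005,.0340),vel=.006); r.pause(.08)
    m=mf(); print("%.4f %.2f"%(x,m))
    if m<-10.3: break
    x+=.0003
for k in range(5): r.pause(.3); print("hold %.2f"%mf()); st()
E
```

```text
-0.0168 -8.09
-0.0165 -9.05
-0.0162 -9.24
-0.0159 -10.07
-0.0156 -11.09
hold -10.55
 t26.28 g x-0.0183 y-0.0001 z0.0349 F x-11.14 y1.18 z-2.05 w0.00
hold -10.44
 t26.68 g x-0.0184 y-0.0001 z0.0349 F x-10.86 y1.52 z-1.28 w0.00
hold -10.72
 t27.08 g x-0.0184 y-0.0001 z0.0349 F x-10.52 y0.78 z-1.82 w0.00
hold -10.73
 t27.48 g x-0.0183 y-0.0001 z0.0349 F x-10.87 y2.14 z-2.02 w0.01
hold -10.49
 t27.88 g x-0.0184 y-0.0001 z0.0349 F x-10.85 y0.69 z-2.21 w0.00
```

```bash
python3 - <<'E'
from g import *
r.move_linear(W(-.050,.0005,.0345),vel=.04); st()
r.move_linear(W(-.052,.0005,.16),vel=.12)
r.move_ptp(W(-.15,-.05,.30),Q); st()
for n,b in(("side",(200,250)),("top",(165,230))):
    im=r.read_camera(n); cv2.imwrite(f"pics/{n}6f.png",im[:,:,::-1]); cv2.imwrite(f"pics/{n}6.png",cv2.resize(im[b[0]:b[0]+150,b[1]:b[1]+160,::-1],None,fx=4,fy=4,interpolation=cv2.INTER_CUBIC))
E
```

```text
t28.89 g x-0.0497 y0.0006 z0.0344 F x0.28 y-0.03 z-0.20 w0.00
 t30.83 g x-0.1488 y-0.0494 z0.2979 F x-0.57 y-0.03 z-0.68 w0.01
```

View pics/side6.png

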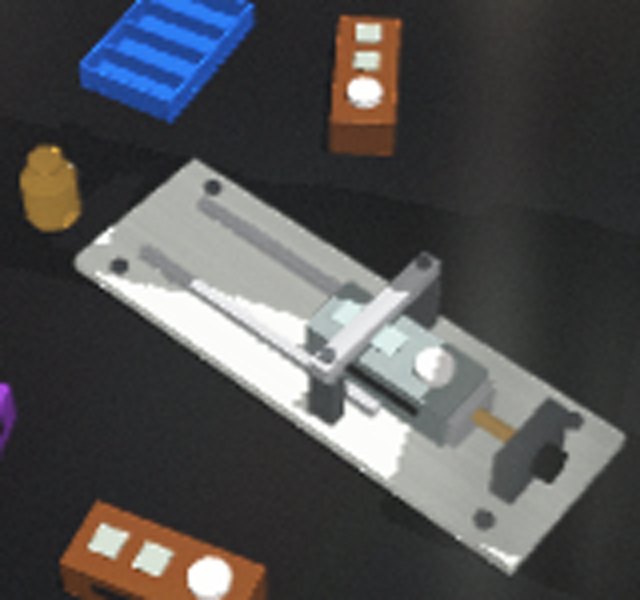

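View pics/side6f.png

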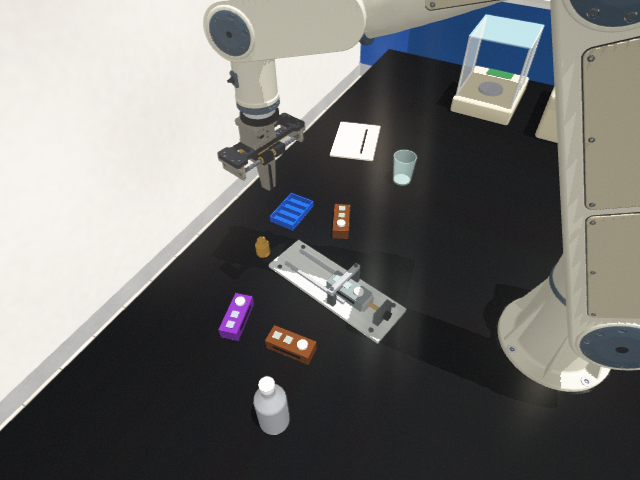

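The carrier's front rests on the shoe (side crop (465,420)), and the stopper at (435,365) is past the bar and low. Everything else on the bench is where it was, and the arm is clear.

```bash
python3 -c "
from g import *
r.sign_off(); st()"
```

```text
the job is handed in; nothing more can be done
the job is handed in; nothing more can be done
```

The job is done and handed in. The white stopper is fully home, and the carrier passed under the bar and is resting against the end stop. It took about 31 s of the 56 s allowed.

- **Stopper:** I pressed it down with the shut fingertips. Between 7 and 16 N it did not move (z = 0.0594 m), so it is on its hard seat.
- **Bridge bar:** the pushing force read about 0.4 to 1.5 N at each reading, and no push stopped on force until the end stop. The stopper did not knock the bar.
- **End stop:** the carrier stopped dead against the shoe. I held it there at about 10.6 N at the wrist for roughly 2 s; carrier friction takes about 1 N of that. Then I backed off and raised the arm clear.
- **Last pictures:** the carrier's front is against the shoe, the stopper is low and past the bar, and the other things on the bench look unmoved. I judged that from the side view only.

Two measurements disagreed by a few millimetres: the camera estimates of the gauge height and of the carrier's position along the lane. I used touch for the gauge height and for the end stop instead.

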